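# Make up the inspection and rework kits at the microscope bench

### The job

Make up two kits, every part standing upright in a compartment of its own: the two-compartment tray gets the eyepiece and the objective lens, both from the stock tray, and the three-compartment tray must hold the tapered nozzle, the solder reel and the flux jar. The three-compartment tray is already filled but one of its parts is wrong (the square nozzle or the heat sink): return that part to a free compartment of the four-compartment stock tray and put the missing right part from stock in its place. Leave the other spare part in the stock tray and let go of everything.

Things in the scene. Friction and masses are not known exactly. Their poses are not given: they have to be found in the camera images.
- stock_tray: Stock tray, grey plastic, 144 x 144 mm: four compartments, 2 x 2, centres at x = +-35, y = +-35 mm in its frame. All hold one part each at the start; a returned part may go into any that has become free. Compartments 66 mm square inside, walls 4 mm thick and 10 mm high, floor 4 mm thick. Fixed. Origin: centre of the underside, on the bench (z = 0).
- inspection_tray: Inspection kit tray, grey plastic, 74 x 144 mm: two compartments in a row along its y axis, centres at y = +-35 mm; empty at the start. Either part in either compartment. Compartments 66 mm square inside, walls 4 mm thick and 10 mm high, floor 4 mm thick. Fixed. Origin: centre of the underside, on the bench (z = 0).
- rework_tray: Rework kit tray, grey plastic, 74 x 214 mm: three compartments in a row along its y axis, centres at y = -70, 0, +70 mm; at the start two right parts and a wrong one, in any order. Compartments 66 mm square inside, walls 4 mm thick and 10 mm high, floor 4 mm thick. Fixed. Origin: centre of the underside, on the bench (z = 0).
- eyepiece: Microscope eyepiece (inspection kit): black, round, 56 mm tall with a pale lens in its top; barrel 30 mm diameter up to 20 mm height, body 42 mm diameter from 22 to 50 mm height, above that tapering to 37 mm. About 90 g. Stands upright in a compartment. Origin: centre of its underside, z up.
- objective: Microscope objective lens (inspection kit): plain black cylinder, 48 mm diameter, 40 mm tall, with a large pale lens covering most of its top and a steel band. About 150 g. Stands upright in a compartment. Origin: centre of its underside, z up.
- tapered_nozzle: Tapered hot-air nozzle (rework kit), steel: round collar 40 mm diameter up to 14 mm height, a cone up to 32 mm, then a straight round tube 16 mm in diameter up to the top at 62 mm. About 90 g. Stands upright in a compartment. Origin: centre of its underside, z up.
- solder_reel: Reel of solder (rework kit), standing on its flange: two white flanges 46 mm diameter and 5 mm thick with grey winding 41 mm diameter between, 44 mm tall, small dark hole in the middle of its top. About 180 g. Stands upright in a compartment. Origin: centre of its underside, z up.
- flux_jar: Closed jar of flux (rework kit): amber body 42 mm diameter up to 33 mm height, plain white cap 40 mm diameter up to 48 mm. About 100 g. Stands upright in a compartment. Origin: centre of its underside, z up.
- box_nozzle: Square hot-air nozzle (belongs in no kit, only in stock), steel: round collar 40 mm diameter up to 14 mm height, neck 24 mm diameter up to 26 mm, then a square head 28 x 28 mm, its sides along the body's x and y, from 26 to 56 mm height with a dark square mouth on top. About 90 g. Stands upright in a compartment. Origin: centre of its underside, z up.
- heat_sink: Finned aluminium heat sink (belongs in no kit, only in stock): 36 x 36 mm, 40 mm tall, sides along the body's x and y; solid foot 10 mm high, above it five upright fins 4 mm thick, 8 mm apart along x, running along y. About 100 g. Stands upright in a compartment. Origin: centre of its underside, z up.
There are look-alikes about, which are no part of the job. Leave any yellow look-alike of the heat_sink alone. What is shaped like the tapered_nozzle but green is not meant.

How it is judged:
By the outcome, as a careful person would: the job done as asked, in the order asked, and still so for the second after the job is handed in, with the robot touching nothing.
It also fails if it takes over 102 s, if anything falls off the work surface, if the arm or the gripper's body presses on something with over 40 N, if the wrist force passes 120 N, or if a joint passes its speed limit or range.

### The arm

A 6-joint arm with a two-finger parallel gripper is mounted at the origin on the work surface. World frame = base frame: x ahead of the robot, y to its left, z up, the work surface at z = 0. Lengths are in m, angles in rad, forces in N, time in s.
With the tool pointing down it reaches from about 0.375 to 0.9 m from the base axis. Payload 3.1 kg.
Tool frame: the origin (TCP) lies at the very end of the fingers, on their centre line; the grasp point (between the pads) lies 19 mm behind it; z points along the fingers, y is the direction in which the jaws open and shut (so a half turn about z gives the same grasp; the last joint's range is limited). The gripper opens to 85 mm and grips with 20 to 120 N. Pads are 22 mm wide; open, the fingers measure 114 mm over their backs; the gripper's body (76 mm by 85 mm) begins 54 mm behind the grasp point. The pads swing forward as they close: fully open they stand 13 mm farther back than shut.
Start: joints at [-1.526, 0.527, 1.433, -0, 1.181, -0.178], TCP at [0.139, -0.609, 0.203] pointing down, gripper open.
Joint ranges: [-3.08, 3.08], [-0.75, 2.2], [0.22, 2.44], [-1.43, 4.57], [0, 2.65], [-2.85, 2.85]. Speed limits (rad/s): [2.79, 2.79, 3.14, 3.14, 3.14, 3.14].

### API

Orientations are given as a unit quaternion [x, y, z, w].
In Python, from station import manip gives the robot as it stands.
- The arm moves only by the tool send_rows, never from a script. Its argument "motion" is a list of rows, each an object with "gripper": the finger opening in mm, from 0 to 85.4; "travel": the shift along the tool's x, y, z in mm, a list of three; "rotation": the turn, a rotation vector about the tool's x, y, z in degrees, a list of three. In form: [{"gripper": gripper, "travel": [x, y, z], "rotation": [ax, ay, az]}, ...]. A call has 1 to 12 rows; each row shifts and turns the commanded pose from where the row before left it, along the tool's axes as they then stand; what a row does not reach is not made up. A row lasts 1/12 s, in which the tool goes at most 41.7 mm and 7.16 degrees, less where a joint would pass 70% of its speed; a pose out of reach is approached as far as the arm can. A call is refused whole if a number of a shift passes 41.7 or a number of a turn 7.16, either way. A call with a gripper value outside its range is refused whole. The fingers move at their own pace and stop on an object; "newtons" is the grip in N (left out, the last holds). Time passes only in rows, so rows that do not move let the fingers close. It gives the time, the measured TCP pose, the force and the opening at its end, in the units of the state.
- manip.sense(): the state, without advancing time (a new reading comes with each control period).
- manip.snapshot(name): name is "scene" or "top" or "wrist"; returns the picture (420x560x3 uint8, red, green, blue); there is no depth.
- manip.calibration(name): a dict with "fx", "fy", "cx", "cy" (pixels), "k1" (the pictures are not rectified: a ray, as slopes to the right and down, at radius r is drawn at 1 + k1 r^2 times it, then the intrinsics apply), "cam_to_world" (4x4, takes a point from camera to world coordinates). Camera axes: x right, y down, z forward; pixel columns grow to the right and rows downward; lengths in m; the calibration is good to about 2 mm. A picture is of the moment at which its call begins: read the wrist's pose just before it. calibration takes no time and is no camera call; for the wrist camera it gives the pose at the moment of the call.
- manip.sign_off(): hands the job in, once; it reports no verdict.
The state is a dict: "t": time; "q": joint angles; "qd": joint speeds; "tau": joint torques, N m; "tcp_pos": TCP position; "tool_rot": TCP orientation; "force": force on the tool from outside, world axes, zero at the start; "ft_torque": the same for the moment, N m; "finger_gap": opening from 0.0 (shut) to 1.0 (fully open).
Only numpy, scipy, OpenCV 4.12 (cv2) and the standard library are available. Lean on these libraries where they do the work, as an engineer would, in place of code of your own. Each camera call takes 0.05 s, during which the arm holds its last target. There are 200 camera calls.

## Working session

There is one attempt and no reset: what is moved stays moved. The work goes in short steps, Python scripts to look and compute and a tool call to move; the robot and the scene stay as the last step left them, time stands still between calls to the robot, and variables do not carry over. Pictures are saved under pics/ and viewed, about 12 in all and at most 16, crops included, and the job is handed in when it is done.

Besides the shell and the picture viewer there is one more tool, called after ">>>" as name(argument=value, ...), one argument or row to a line, values as JSON. send_rows: Moves the arm, as the interface text tells. Its arguments: {"type":"object","properties":{"motion":{"type":"array","items":{"type":"object","properties":{"gripper":{"type":"number"},"travel":{"type":"array","items":{"type":"number"}},"rotation":{"type":"array","items":{"type":"number"}}}}},"newtons":{"type":"number"}},"required":["motion"]}

```bash
mkdir -p pics; python3 - <<'E'
from station import manip
import cv2,numpy as np
np.set_printoptions(precision=4,suppress=True)
for n in("top","scene"):
    cv2.imwrite(f"pics/{n}0.png",cv2.cvtColor(cv2.resize(manip.snapshot(n),(800,600),interpolation=cv2.INTER_CUBIC),cv2.COLOR_RGB2BGR))
    c=manip.calibration(n);print(n,c)
print(manip.calibration("wrist"));print(manip.sense())
E
```

```text
top {'fx': 476.1130954629384, 'fy': 476.1130954629384, 'cx': 282.9528073119891, 'cy': 212.66714103040988, 'k1': 0.006437794077739365, 'cam_to_world': array([[-0.0169, -0.9921,  0.1241,  0.3259],
       [-0.9995,  0.0136, -0.0274,  0.0549],
       [ 0.0255, -0.1246, -0.9919,  1.0724],
       [ 0.    ,  0.    ,  0.    ,  1.    ]])}
scene {'fx': 495.6016223415993, 'fy': 495.6016223415993, 'cx': 280.60307820386805, 'cy': 215.98683256110226, 'k1': -0.040885737007110866, 'cam_to_world': array([[-0.6855,  0.3851, -0.6179,  1.3084],
       [ 0.7277,  0.3876, -0.5658,  0.8267],
       [ 0.0216, -0.8375, -0.5459,  0.7794],
       [ 0.    ,  0.    ,  0.    ,  1.    ]])}
{'fx': 351.0361443768407, 'fy': 351.0361443768407, 'cx': 274.01531129580496, 'cy': 210.7710117500132, 'k1': 0.0020749723540556095, 'cam_to_world': array([[ 0.2208, -0.9327, -0.2852,  0.2123],
       [-0.9753, -0.2115, -0.0631, -0.5921],
       [-0.0015,  0.2921, -0.9564,  0.3728],
       [ 0.    ,  0.    ,  0.    ,  1.    ]])}
{'t': 0.1, 'q': array([-1.5255,  0.5284,  1.4338, -0.    ,  1.1814, -0.1785]), 'qd': array([ 0.0005, -0.0015, -0.0037, -0.0004,  0.0005, -0.0007]), 'tau': array([ -0.0002, -44.3305, -17.8587,  -0.0003,   0.0039,  -0.    ]), 'tcp_pos': array([ 0.1387, -0.6087,  0.2016]), 'tool_rot': array([ 0.9937,  0.1117,  0.0001, -0.001 ]), 'force': array([ 0.873 ,  0.0258, -0.4902]), 'ft_torque': array([ 0.0341,  0.0302, -0.0167]), 'finger_gap': 1.0029006601249841}
```

View pics/top0.png

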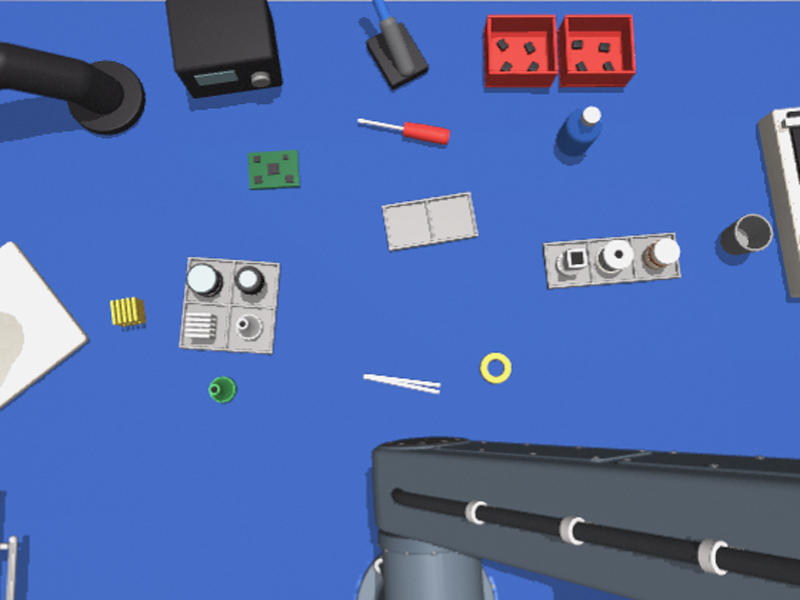

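View pics/scene0.png

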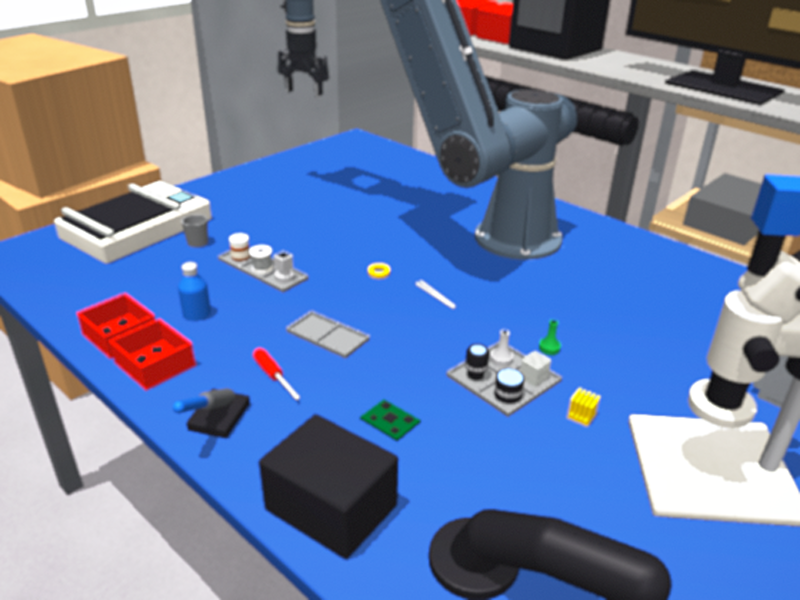

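The top view shows the stock tray at (230,305) with the objective (205,280, wide lens), eyepiece (250,281), heat sink (200,325) and tapered nozzle (249,325). The inspection tray is empty at (430,221). The rework tray holds the square nozzle (573,260, wrong part), reel (615,255) and jar (662,253). The green nozzle (222,390) and the yellow heat sink (127,312) are look-alikes to leave alone. Next I fit the trays and parts.

```bash
cat > h.py <<'E'
from station import manip
import cv2,numpy as np
from scipy.spatial.transform import Rotation as R
np.set_printoptions(precision=4,suppress=True)
def rays(cal,px):
    K=np.array([[cal['fx'],0,cal['cx']],[0,cal['fy'],cal['cy']],[0,0,1]])
    u=cv2.undistortPoints(np.array(px,float).reshape(-1,1,2),K,np.array([cal['k1'],0,0,0,0])).reshape(-1,2)
    T=cal['cam_to_world'];return T[:3,3],np.c_[u,np.ones(len(u))]@T[:3,:3].T
def onplane(cal,px,z):
    o,d=rays(cal,px);return o+d*((z-o[2])/d[:,2])[:,None]
def project(cal,P):
    T=cal['cam_to_world'];K=np.array([[cal['fx'],0,cal['cx']],[0,cal['fy'],cal['cy']],[0,0,1]])
    W=np.linalg.inv(T);p,_=cv2.projectPoints(np.array(P,float).reshape(-1,1,3),cv2.Rodrigues(W[:3,:3])[0],W[:3,3],K,np.array([cal['k1'],0,0,0,0]));return p.reshape(-1,2)
def fit(P,Q): # 2d rigid P(local)->Q
    a=P-P.mean(0);b=Q-Q.mean(0)
    th=np.arctan2((a[:,0]*b[:,1]-a[:,1]*b[:,0]).sum(),(a*b).sum())
    c,s=np.cos(th),np.sin(th);M=np.array([[c,-s],[s,c]]);t=Q.mean(0)-M@P.mean(0)
    return th,t,np.linalg.norm(P@M.T+t-Q,axis=1)
def rel(pos,yaw=None):
    "tool-frame shift (mm) from now to TCP pos; turn about tool z (deg) so that jaw (tool y) direction = yaw mod 180"
    s=manip.sense();r=R.from_quat(s['tool_rot']);v=r.inv().apply(np.array(pos)-s['tcp_pos'])*1e3
    y=r.apply([0,1,0]);a=np.degrees(np.arctan2(y[1],y[0]))
    return v,a,r.as_euler('xyz',degrees=True)
E
python3 - <<'E'
from h import *
c=manip.calibration("top")
S=0.7
T={"insp":([(382,207),(471,193),(478,238),(390,250)],74,144),"rew":([(543,242),(676,234),(681,276),(550,289)],74,214),"stock":([(188,258),(280,263),(273,354),(180,348)],144,144)}
for n,(px,a,b) in T.items():
    Q=onplane(c,np.array(px)*S,.014)[:,:2]
    # image: left=+y, up=+x
    P=np.array([(a,b),(a,-b),(-a,-b),(-a,b)])/2000.
    th,t,e=fit(P,Q);print(n,np.degrees(th),t,e*1e3)
    m=np.array([[np.cos(th),-np.sin(th)],[np.sin(th),np.cos(th)]])
    for l in {"insp":[(0,.035),(0,-.035)],"rew":[(0,.07),(0,0),(0,-.07)],"stock":[(.035,.035),(.035,-.035),(-.035,.035),(-.035,-.035)]}[n]:print("  ",l,m@l+t,np.linalg.norm(m@l+t))
for n,p,z in [("obj",(205,280),.04),("eye",(250,281),.056),("hs",(200,325),.04),("tap",(243,322),.066),("box",(576,258),.06),("reel",(617,254),.048),("jar",(665,253),.052),("green",(215,389),.062)]:
    print(n,onplane(c,np.array([p])*S,z+.0))
E
```

```text
insp 7.986330043808495 [ 0.5894 -0.0183] [1.5378 0.22   1.1267 2.1414]
   (0, 0.035) [0.5845 0.0164] 0.5847334865956894
   (0, -0.035) [ 0.5942 -0.053 ] 0.596585514431765
rew 3.930507836325954 [ 0.5239 -0.3078] [1.5669 2.944  2.8633 2.0084]
   (0, 0.07) [ 0.5191 -0.2379] 0.5710305137559066
   (0, 0) [ 0.5239 -0.3078] 0.6076112902497168
   (0, -0.07) [ 0.5287 -0.3776] 0.6496977085056685
stock -4.031943262130023 [0.4596 0.2965] [1.1415 0.7342 0.2474 1.747 ]
   (0.035, 0.035) [0.497 0.329] 0.5959723707082907
   (0.035, -0.035) [0.492  0.2591] 0.5561032803559285
   (-0.035, 0.035) [0.4271 0.3339] 0.5421430328138663
   (-0.035, -0.035) [0.4222 0.2641] 0.4979827906701006
obj [[0.4958 0.3295 0.04  ]]
eye [[0.4908 0.2581 0.056 ]]
hs [[0.427  0.3357 0.04  ]]
tap [[0.428  0.2657 0.066 ]]
box [[ 0.5193 -0.2359  0.06  ]]
reel [[ 0.5271 -0.3034  0.048 ]]
jar [[ 0.527  -0.3765  0.052 ]]
green [[0.3305 0.306  0.062 ]]
```

>>> send_rows(
  motion=[
    {"gripper":85,"travel":[0,0,0],"rotation":[0,0,-6.4]},
    {"gripper":85,"travel":[0,0,0],"rotation":[0,0,-6.4]},
    {"gripper":85,"travel":[0,0,0],"rotation":[0,0,-6.4]},
    {"gripper":85,"travel":[0,0,0],"rotation":[0,0,-6.5]},
    {"gripper":85,"travel":[0,0,0],"rotation":[0,0,-6.5]},
    {"gripper":85,"travel":[40,3,0],"rotation":[0,0,0]},
    {"gripper":85,"travel":[40,3,0],"rotation":[0,0,0]},
    {"gripper":85,"travel":[40,3,0],"rotation":[0,0,0]},
    {"gripper":85,"travel":[40,3,0],"rotation":[0,0,0]},
    {"gripper":85,"travel":[40,3,0],"rotation":[0,0,0]},
    {"gripper":85,"travel":[40,3,0],"rotation":[0,0,0]},
    {"gripper":85,"travel":[40,3,0],"rotation":[0,0,0]},
  ],
  newtons=30,
)

```text
t: 1.1
tcp_pos: [0.3525, -0.4244, 0.2022]
tool_rot: [0.924, 0.383, 0.0, -0.0]
force: [1.8, -0.6, 0.7]
finger_gap: 0.992
```

>>> send_rows(
  motion=[
    {"gripper":85,"travel":[40,3,0],"rotation":[0,0,0]},
    {"gripper":85,"travel":[40,3,0],"rotation":[0,0,0]},
    {"gripper":85,"travel":[40,3,0],"rotation":[0,0,0]},
    {"gripper":85,"travel":[40,3,0],"rotation":[0,0,0]},
    {"gripper":85,"travel":[40,3,0],"rotation":[0,0,0]},
    {"gripper":85,"travel":[28,-28,0],"rotation":[0,0,0]},
    {"gripper":85,"travel":[28,-28,0],"rotation":[0,0,0]},
    {"gripper":85,"travel":[28,-28,0],"rotation":[0,0,0]},
    {"gripper":85,"travel":[28,-28,0],"rotation":[0,0,0]},
    {"gripper":85,"travel":[28,-28,0],"rotation":[0,0,0]},
    {"gripper":85,"travel":[28,-28,0],"rotation":[0,0,0]},
    {"gripper":85,"travel":[28,-28,0],"rotation":[0,0,0]},
  ],
)

```text
t: 2.1
tcp_pos: [0.5027, -0.0162, 0.2022]
tool_rot: [0.924, 0.383, -0.0, -0.0]
force: [1.9, -0.6, -0.4]
finger_gap: 0.998
```

>>> send_rows(
  motion=[
    {"gripper":85,"travel":[24,-29,0],"rotation":[0,0,0]},
    {"gripper":85,"travel":[24,-29,0],"rotation":[0,0,0]},
    {"gripper":85,"travel":[24,-29,0],"rotation":[0,0,0]},
    {"gripper":85,"travel":[24,-29,0],"rotation":[0,0,0]},
    {"gripper":85,"travel":[24,-29,0],"rotation":[0,0,0]},
    {"gripper":85,"travel":[24,-29,0],"rotation":[0,0,0]},
    {"gripper":85,"travel":[24,-29,0],"rotation":[0,0,0]},
    {"gripper":85,"travel":[0,0,0],"rotation":[0,0,0]},
    {"gripper":85,"travel":[0,0,0],"rotation":[0,0,0]},
  ],
)

```text
t: 2.85
tcp_pos: [0.4776, 0.246, 0.2021]
tool_rot: [0.923, 0.385, -0.0, 0.0]
force: [-0.4, -0.6, 1.1]
finger_gap: 0.994
```

```bash
python3 - <<'E'
from h import *
c=manip.calibration("wrist");im=manip.snapshot("wrist")
G={"obj":(.497,.329,.044),"eye":(.492,.259,.060),"hs":(.427,.334,.044),"tap":(.422,.264,.066)}
b=cv2.cvtColor(im,cv2.COLOR_RGB2BGR).copy()
b=cv2.resize(b,(800,600),interpolation=cv2.INTER_CUBIC)
for n,p in G.items():
    q=project(c,p)[0]/.7;print(n,q);cv2.drawMarker(b,tuple(int(v) for v in q),(0,0,255),0,12,1)
cv2.imwrite("pics/w1.png",b);print(manip.sense()['tcp_pos'],manip.sense()['q'])
np.savez("w1.npz",im=im,T=c['cam_to_world'])
E
```

```text
obj [319.8393 152.1533]
eye [392.6062 240.5162]
hs [241.6388 224.947 ]
tap [310.1378 312.5047]
[0.4778 0.2446 0.2021] [ 0.2652  0.4103  1.6534 -0.0006  1.0791  1.0482]
```

View pics/w1.png

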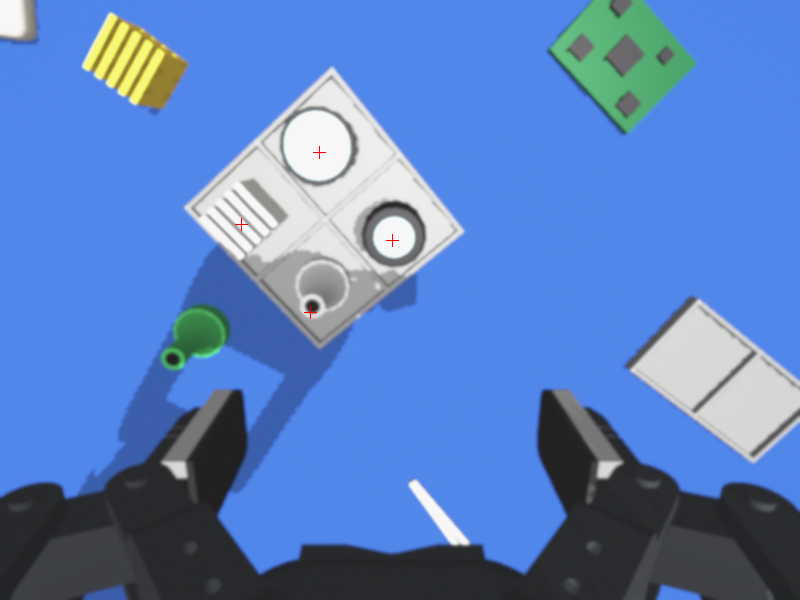

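The wrist view shows the objective lens at (318,145), the eyepiece at (394,237), the tapered nozzle mouth at (312,306, steel) and the heat sink at (240,220). The predictions are about 5 px off, so I refine them.

```bash
python3 - <<'E'
from h import *
c=manip.calibration("wrist")
for n,p,z in [("obj",(318,145),.044),("eye",(394,237),.060),("tap",(312,306),.066),("box","",0)]:
    if p: print(n,onplane(c,np.array([p])*.7,z))
Q=onplane(c,np.array([(332,68),(464,231),(320,348),(185,208)])*.7,.014)[:,:2]
P=np.array([(72,72),(72,-72),(-72,-72),(-72,72)])/1000
th,t,e=fit(P,Q);print(np.degrees(th),t,e*1e3)
m=np.array([[np.cos(th),-np.sin(th)],[np.sin(th),np.cos(th)]])
for l in [(.035,.035),(.035,-.035),(-.035,.035),(-.035,-.035)]:print(l,m@l+t)
q=[(697,298),(627,367),(755,461)]
print("insp",onplane(c,np.array(q)*.7,.014), "expect +y+x,+y-x corner..")
print("eye rel",rel((.492,.259,.022)))
E
```

```text
obj [[0.4998 0.3312 0.044 ]]
eye [[0.4945 0.2585 0.06  ]]
tap [[0.4264 0.2648 0.066 ]]
-4.6100716727305056 [0.4633 0.2961] [2.602  2.314  2.7351 2.3066]
(0.035, 0.035) [0.501  0.3282]
(0.035, -0.035) [0.4954 0.2584]
(-0.035, 0.035) [0.4312 0.3338]
(-0.035, -0.035) [0.4256 0.264 ]
insp [[ 0.6171  0.0601  0.014 ]
 [ 0.5458  0.0517  0.014 ]
 [ 0.5692 -0.0918  0.014 ]] expect +y+x,+y-x corner..
eye rel (array([ 20.4053,  -0.0665, 180.034 ]), np.float64(-44.847133528809344), array([-179.9926,    0.0722,   45.1529]))
```

>>> send_rows(
  motion=[
    {"gripper":70,"travel":[10,0.5,20],"rotation":[0,0,0]},
    {"gripper":70,"travel":[11,0.5,35],"rotation":[0,0,0]},
    {"gripper":70,"travel":[0,0,35],"rotation":[0,0,0]},
    {"gripper":70,"travel":[0,0,35],"rotation":[0,0,0]},
    {"gripper":70,"travel":[0,0,30],"rotation":[0,0,0]},
    {"gripper":70,"travel":[0,0,24],"rotation":[0,0,0]},
    {"gripper":70,"travel":[0,0,0],"rotation":[0,0,0]},
  ],
)

```text
t: 3.48
tcp_pos: [0.4907, 0.2553, 0.0189]
tool_rot: [0.924, 0.382, -0.005, -0.0]
force: [-1.1, -0.0, 0.2]
finger_gap: 0.82
```

>>> send_rows(
  motion=[
    {"gripper":30,"travel":[0,0,0],"rotation":[0,0,0]},
    {"gripper":30,"travel":[0,0,0],"rotation":[0,0,0]},
    {"gripper":30,"travel":[0,0,0],"rotation":[0,0,0]},
    {"gripper":30,"travel":[0,0,0],"rotation":[0,0,0]},
    {"gripper":30,"travel":[0,0,0],"rotation":[0,0,0]},
    {"gripper":30,"travel":[0,0,0],"rotation":[0,0,0]},
    {"gripper":30,"travel":[0,0,0],"rotation":[0,0,0]},
  ],
  newtons=30,
)

```text
t: 4.07
tcp_pos: [0.4949, 0.2588, 0.0259]
tool_rot: [0.924, 0.383, 0.002, 0.0]
force: [-2.4, 0.9, 8.8]
finger_gap: 0.431
```

```bash
python3 - <<'E'
from h import *
im=manip.snapshot("wrist");s=manip.sense();print(s['t'],s['tcp_pos'],s['force'],s['finger_gap'],s['ft_torque'])
cv2.imwrite("pics/w2.png",cv2.resize(cv2.cvtColor(im,cv2.COLOR_RGB2BGR),(800,600)))
E
```

```text
4.1167 [0.495  0.2588 0.0259] [-1.8652  0.3042  7.0773] 0.43677093580749704 [0.1666 0.4536 0.0077]
```

View pics/w2.png

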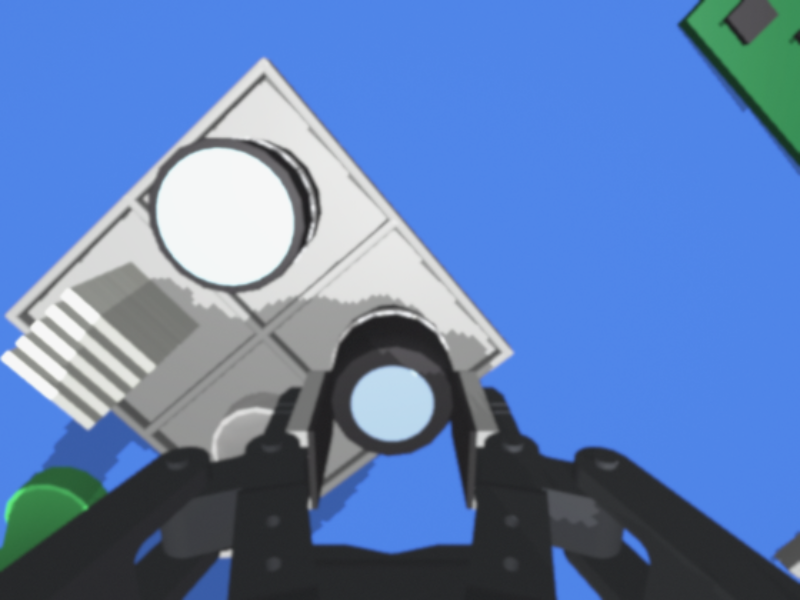

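```bash
python3 - <<'E'
from h import *
c=manip.calibration("wrist");s=manip.sense();r=R.from_quat(s['tool_rot'])
print("lens",onplane(c,np.array([(392,403)])*.7,.060), "objlens",onplane(c,np.array([(225,218)])*.7,.044))
for d in [(-11,0),(11,0)]:
  for y in (-18.5,18.5):
    for z in (-33,-19,-5): print(d[0],y,z,project(c,s['tcp_pos']+r.apply(np.array([d[0],y,z])/1e3))/.7)
E
```

```text
lens [[0.4958 0.2592 0.06  ]] objlens [[0.4982 0.3333 0.044 ]]
-11 -18.5 -33 [[331.9604 435.8224]]
-11 -18.5 -19 [[336.582  413.2202]]
-11 -18.5 -5 [[340.5313 393.9053]]
-11 18.5 -33 [[449.8257 435.6342]]
-11 18.5 -19 [[445.2066 413.05  ]]
-11 18.5 -5 [[441.2594 393.75  ]]
11 -18.5 -33 [[329.343  371.6905]]
11 -18.5 -19 [[334.3575 353.4307]]
11 -18.5 -5 [[338.6163 337.9216]]
11 18.5 -33 [[452.2248 371.5047]]
11 18.5 -19 [[447.2308 353.2627]]
11 18.5 -5 [[442.9892 337.7684]]
```

>>> send_rows(
  motion=[
    {"gripper":30,"travel":[0,0,-15],"rotation":[0,0,0]},
    {"gripper":30,"travel":[0,0,-35],"rotation":[0,0,0]},
    {"gripper":30,"travel":[0,0,-35],"rotation":[0,0,0]},
    {"gripper":30,"travel":[0,0,-35],"rotation":[0,0,0]},
    {"gripper":30,"travel":[-9,18,0],"rotation":[0,0,0]},
    {"gripper":30,"travel":[-19,36,0],"rotation":[0,0,0]},
    {"gripper":30,"travel":[-19,36,0],"rotation":[0,0,0]},
    {"gripper":30,"travel":[-19,36,0],"rotation":[0,0,0]},
    {"gripper":30,"travel":[-19,36,0],"rotation":[0,0,0]},
    {"gripper":30,"travel":[-19,36,0],"rotation":[0,0,0]},
    {"gripper":30,"travel":[-19,36,0],"rotation":[0,0,0]},
    {"gripper":30,"travel":[-19,36,0],"rotation":[0,0,0]},
  ],
)

```text
t: 5.12
tcp_pos: [0.5854, -0.0354, 0.1448]
tool_rot: [0.924, 0.383, 0.001, 0.001]
force: [1.7, 0.3, -1.8]
finger_gap: 0.433
```

>>> send_rows(
  motion=[
    {"gripper":30,"travel":[-8,20,0],"rotation":[0,0,0]},
    {"gripper":30,"travel":[0,0,0],"rotation":[0,0,0]},
    {"gripper":30,"travel":[0,0,0],"rotation":[0,0,0]},
  ],
)

```text
t: 5.37
tcp_pos: [0.5937, -0.0545, 0.1443]
tool_rot: [0.924, 0.382, 0.001, 0.001]
force: [-0.7, 0.4, -0.7]
finger_gap: 0.432
```

```bash
python3 - <<'E'
from h import *
im=manip.snapshot("wrist");s=manip.sense();print(s['t'],s['force'],s['finger_gap'],s['ft_torque'])
print(s['tcp_pos'],rel((.595,-.052,.027))[0])
cv2.imwrite("pics/w3.png",cv2.resize(cv2.cvtColor(im,cv2.COLOR_RGB2BGR),(800,600)))
E
```

```text
5.4167 [-0.4494  0.584  -0.9449] 0.4317201473893361 [-0.0003 -0.0143  0.0172]
[ 0.5928 -0.0529  0.144 ] [  2.156    0.8622 117.0445]
```

View pics/w3.png

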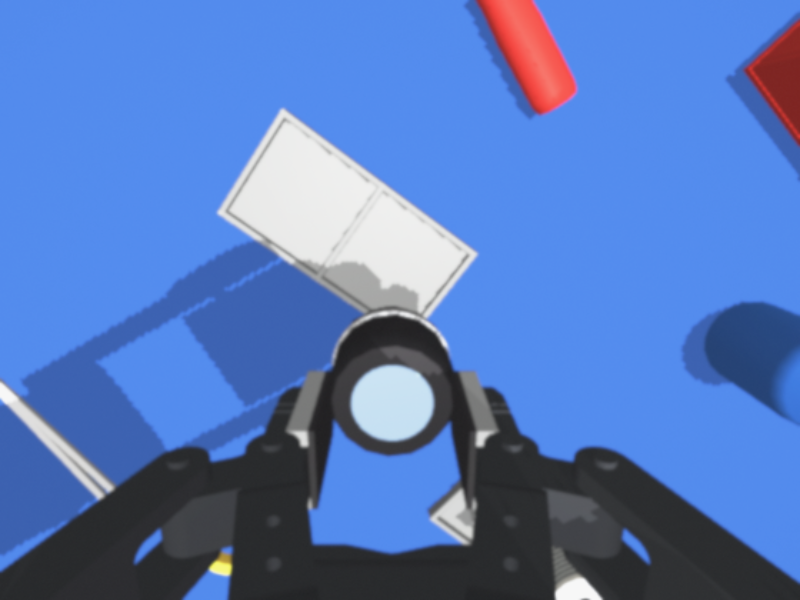

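The eyepiece is held upright. The inspection tray corners are at (283,110), (476,255) and (218,212). I fit these to check the target.

```bash
python3 - <<'E'
from h import *
c=manip.calibration("wrist")
Q=onplane(c,np.array([(283,110),(476,255),(218,212)])*.7,.014)[:,:2]
P=np.array([(37,72),(37,-72),(-37,72)])/1000
th,t,e=fit(P,Q);m=np.array([[np.cos(th),-np.sin(th)],[np.sin(th),np.cos(th)]])
print(np.degrees(th),t,e*1e3,m@(0,.035)+t,m@(0,-.035)+t)
E
```

```text
8.301562471862667 [ 0.5926 -0.0175] [1.8518 2.8073 2.3215] [0.5876 0.0171] [ 0.5977 -0.0521]
```

>>> send_rows(
  motion=[
    {"gripper":30,"travel":[2.5,2,15],"rotation":[0,0,0]},
    {"gripper":30,"travel":[0,0,35],"rotation":[0,0,0]},
    {"gripper":30,"travel":[0,0,35],"rotation":[0,0,0]},
    {"gripper":30,"travel":[0,0,20],"rotation":[0,0,0]},
    {"gripper":30,"travel":[0,0,10],"rotation":[0,0,0]},
    {"gripper":30,"travel":[0,0,2],"rotation":[0,0,0]},
    {"gripper":30,"travel":[0,0,0],"rotation":[0,0,0]},
    {"gripper":30,"travel":[0,0,0],"rotation":[0,0,0]},
  ],
)

```text
t: 6.08
tcp_pos: [0.5968, -0.0513, 0.0275]
tool_rot: [0.923, 0.384, 0.001, 0.0]
force: [0.2, 0.4, -1.0]
finger_gap: 0.438
```

>>> send_rows(
  motion=[
    {"gripper":48,"travel":[0,0,0],"rotation":[0,0,0]},
    {"gripper":60,"travel":[0,0,0],"rotation":[0,0,0]},
    {"gripper":65,"travel":[0,0,0],"rotation":[0,0,0]},
    {"gripper":65,"travel":[0,0,0],"rotation":[0,0,0]},
    {"gripper":65,"travel":[0,0,-10],"rotation":[0,0,0]},
    {"gripper":65,"travel":[0,0,-35],"rotation":[0,0,0]},
    {"gripper":65,"travel":[0,0,-35],"rotation":[0,0,0]},
    {"gripper":65,"travel":[0,0,-37],"rotation":[0,0,0]},
    {"gripper":70,"travel":[0,0,-20],"rotation":[0,0,0]},
  ],
)

```text
t: 6.83
tcp_pos: [0.5985, -0.053, 0.1685]
tool_rot: [0.924, 0.383, 0.003, 0.002]
force: [0.3, -0.4, 0.4]
finger_gap: 0.819
```

>>> send_rows(
  motion=[
    {"gripper":75,"travel":[20,-34,0],"rotation":[0,0,0]},
    {"gripper":75,"travel":[20,-34,0],"rotation":[0,0,0]},
    {"gripper":75,"travel":[20,-34,0],"rotation":[0,0,0]},
    {"gripper":75,"travel":[20,-34,0],"rotation":[0,0,0]},
    {"gripper":75,"travel":[20,-34,0],"rotation":[0,0,0]},
    {"gripper":75,"travel":[20,-34,0],"rotation":[0,0,0]},
    {"gripper":75,"travel":[20,-34,0],"rotation":[0,0,0]},
    {"gripper":75,"travel":[20,-34,0],"rotation":[0,0,0]},
    {"gripper":75,"travel":[20,-34,0],"rotation":[0,0,0]},
    {"gripper":75,"travel":[20,-34,0],"rotation":[0,0,0]},
    {"gripper":75,"travel":[0,0,0],"rotation":[0,0,0]},
    {"gripper":75,"travel":[0,0,0],"rotation":[0,0,0]},
  ],
)

```text
t: 7.83
tcp_pos: [0.4963, 0.3314, 0.1642]
tool_rot: [0.923, 0.385, 0.0, 0.0]
force: [-0.4, -0.3, 0.2]
finger_gap: 0.879
```

```bash
python3 - <<'E'
from h import *
c=manip.calibration("wrist");im=manip.snapshot("wrist");s=manip.sense()
b=cv2.resize(cv2.cvtColor(im,cv2.COLOR_RGB2BGR),(800,600))
print(s['tcp_pos'],project(c,(.4985,.3305,.044))/.7)
# bright round lens near prediction
m=(im.min(2)>170).astype(np.uint8);p=project(c,(.4985,.3305,.044))[0]
n,l,st,ce=cv2.connectedComponentsWithStats(m)
for i in range(1,n):
    if st[i,4]>300: print(st[i],ce[i]/.7,onplane(c,[ce[i]],.044))
cv2.imwrite("pics/w4.png",b)
E
```

```text
[0.4968 0.3299 0.164 ] [[394.4867 277.903 ]]
[   0    0   60  111 6196] [40.6347 77.918 ] [[0.4419 0.5418 0.044 ]]
[  223   130   150   191 10787] [421.1011 333.4097] [[0.4853 0.2937 0.044 ]]
[ 250  169   49   47 1796] [391.2846 273.5977] [[0.499  0.3337 0.044 ]]
[ 500  289   60   66 2225] [766.4578 459.7143] [[0.5873 0.0645 0.044 ]]
```

View pics/w4.png

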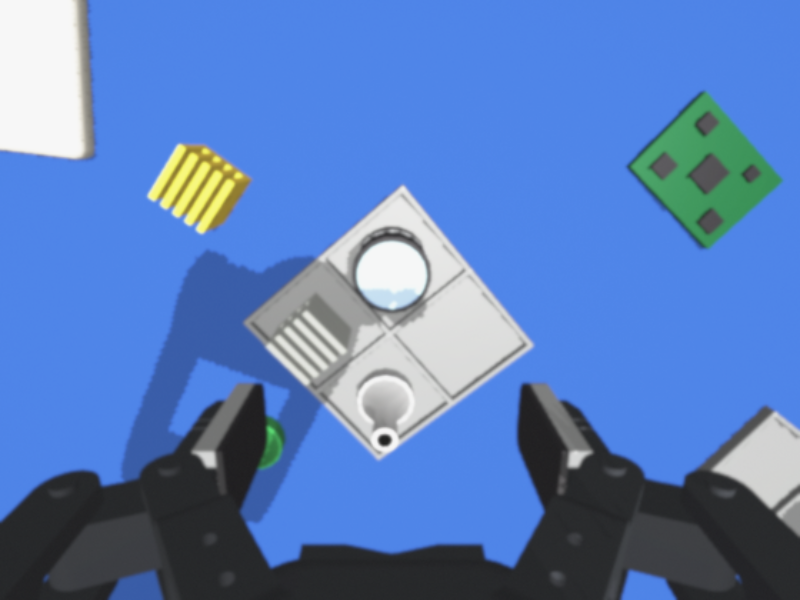

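The objective lens is at (391,271), within 3 mm of the tool axis. The eyepiece compartment is empty.

>>> send_rows(
  motion=[
    {"gripper":68,"travel":[3,0,20],"rotation":[0,0,0]},
    {"gripper":68,"travel":[0,0,35],"rotation":[0,0,0]},
    {"gripper":68,"travel":[0,0,35],"rotation":[0,0,0]},
    {"gripper":68,"travel":[0,0,30],"rotation":[0,0,0]},
    {"gripper":68,"travel":[0,0,18],"rotation":[0,0,0]},
    {"gripper":68,"travel":[0,0,6],"rotation":[0,0,0]},
    {"gripper":68,"travel":[0,0,0],"rotation":[0,0,0]},
    {"gripper":68,"travel":[0,0,0],"rotation":[0,0,0]},
  ],
)

```text
t: 8.55
tcp_pos: [0.5005, 0.3308, 0.0203]
tool_rot: [0.924, 0.382, 0.001, 0.0]
force: [0.7, 0.8, -0.0]
finger_gap: 0.798
```

>>> send_rows(
  motion=[
    {"gripper":36,"travel":[0,0,0],"rotation":[0,0,0]},
    {"gripper":36,"travel":[0,0,0],"rotation":[0,0,0]},
    {"gripper":36,"travel":[0,0,0],"rotation":[0,0,0]},
    {"gripper":36,"travel":[0,0,0],"rotation":[0,0,0]},
    {"gripper":36,"travel":[0,0,0],"rotation":[0,0,0]},
    {"gripper":36,"travel":[0,0,0],"rotation":[0,0,0]},
  ],
  newtons=40,
)

```text
t: 9.05
tcp_pos: [0.4994, 0.3317, 0.0199]
tool_rot: [0.924, 0.383, 0.0, -0.0]
force: [0.3, 0.4, -0.1]
finger_gap: 0.418
```

```bash
python3 - <<'E'
from h import *
im=manip.snapshot("wrist");s=manip.sense();print(s['t'],s['tcp_pos'],s['force'],s['finger_gap'])
cv2.imwrite("pics/w5.png",cv2.resize(cv2.cvtColor(im,cv2.COLOR_RGB2BGR),(800,600)))
E
```

```text
9.1 [0.4994 0.3317 0.0198] [-0.6217  0.2451  0.1719] 0.42436657111786125
```

View pics/w5.png

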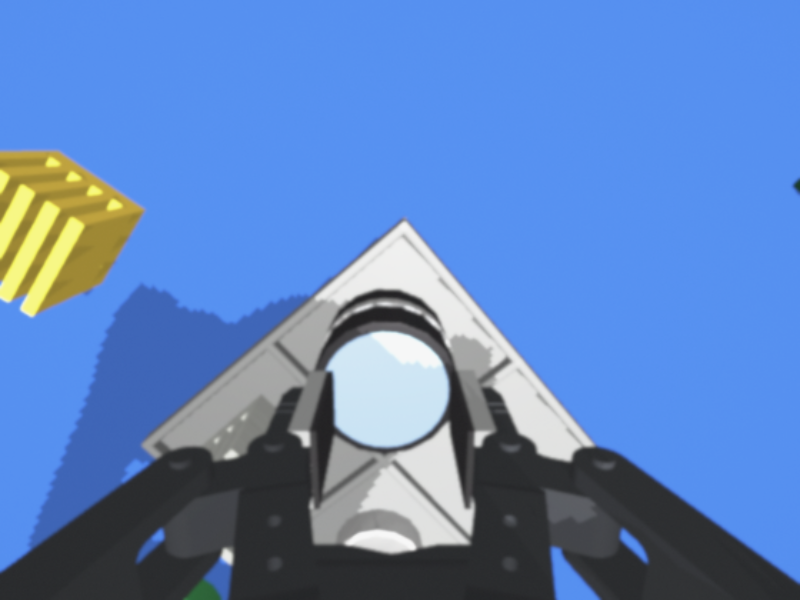

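>>> send_rows(
  motion=[
    {"gripper":28,"travel":[0,0,0],"rotation":[0,0,0]},
    {"gripper":28,"travel":[0,0,0],"rotation":[0,0,0]},
    {"gripper":28,"travel":[0,0,0],"rotation":[0,0,0]},
  ],
  newtons=40,
)

```text
t: 9.35
tcp_pos: [0.4993, 0.3316, 0.0194]
tool_rot: [0.924, 0.383, -0.0, -0.0]
force: [0.2, 0.9, 0.3]
finger_gap: 0.324
```

```bash
python3 - <<'E'
from h import *
c=manip.calibration("wrist")
print(onplane(c,np.array([(322,385),(452,385),(387,330),(387,450)])*.7,.044))
im=manip.snapshot("wrist")[200:400,160:400];s=manip.sense();print(s['t'],s['tcp_pos'],s['force'],s['finger_gap'])
cv2.imwrite("pics/w6.png",cv2.resize(cv2.cvtColor(im,cv2.COLOR_RGB2BGR),(720,600),interpolation=cv2.INTER_CUBIC))
E
```

```text
[[0.4853 0.3489 0.044 ]
 [0.5148 0.3193 0.044 ]
 [0.5134 0.3474 0.044 ]
 [0.483  0.3171 0.044 ]]
9.4 [0.4992 0.3316 0.0194] [-0.4764 -0.0092 -0.4849] 0.3281954474053046
```

View pics/w6.png

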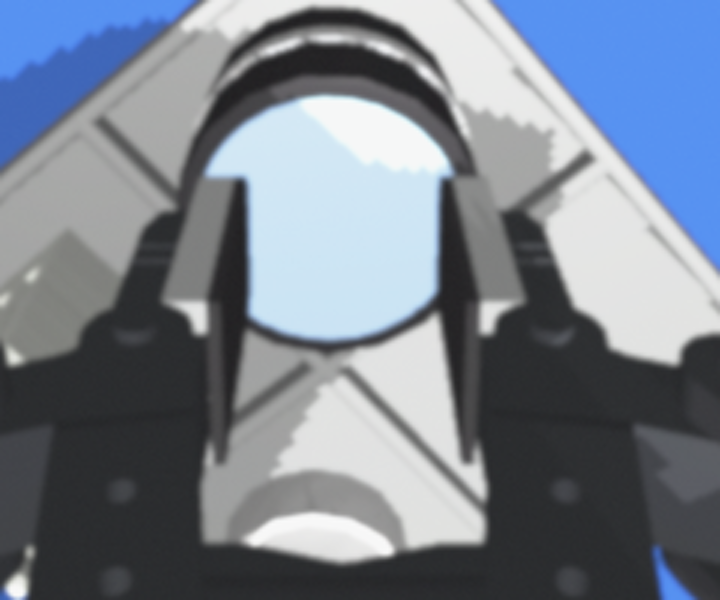

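In the crop the pads pass over the lens. Seen from the calibrated camera, the finger ends are about 33 mm behind the nominal TCP at this opening, not at it. The grip has to go about 25 mm deeper, and I'll do it in two steps, checking the force.

>>> send_rows(
  motion=[
    {"gripper":72,"travel":[0,0,0],"rotation":[0,0,0]},
    {"gripper":72,"travel":[0,0,0],"rotation":[0,0,0]},
    {"gripper":72,"travel":[0,0,0],"rotation":[0,0,0]},
    {"gripper":72,"travel":[0,0,0],"rotation":[0,0,0]},
    {"gripper":72,"travel":[0,0,5],"rotation":[0,0,0]},
    {"gripper":72,"travel":[0,0,5],"rotation":[0,0,0]},
    {"gripper":72,"travel":[0,0,3],"rotation":[0,0,0]},
    {"gripper":72,"travel":[0,0,0],"rotation":[0,0,0]},
  ],
)

```text
t: 10.07
tcp_pos: [0.4986, 0.3312, 0.0054]
tool_rot: [0.924, 0.383, -0.001, 0.0]
force: [0.5, 0.5, -0.5]
finger_gap: 0.846
```

>>> send_rows(
  motion=[
    {"gripper":72,"travel":[0,0,5],"rotation":[0,0,0]},
    {"gripper":72,"travel":[0,0,5],"rotation":[0,0,0]},
    {"gripper":72,"travel":[0,0,3],"rotation":[0,0,0]},
    {"gripper":72,"travel":[0,0,0],"rotation":[0,0,0]},
    {"gripper":72,"travel":[0,0,0],"rotation":[0,0,0]},
  ],
)

```text
t: 10.48
tcp_pos: [0.4991, 0.3315, -0.0068]
tool_rot: [0.924, 0.383, -0.0, 0.0]
force: [-0.3, -0.3, 0.4]
finger_gap: 0.847
```

>>> send_rows(
  motion=[
    {"gripper":36,"travel":[0,0,0],"rotation":[0,0,0]},
    {"gripper":36,"travel":[0,0,0],"rotation":[0,0,0]},
    {"gripper":36,"travel":[0,0,0],"rotation":[0,0,0]},
    {"gripper":36,"travel":[0,0,0],"rotation":[0,0,0]},
    {"gripper":36,"travel":[0,0,0],"rotation":[0,0,0]},
    {"gripper":36,"travel":[0,0,0],"rotation":[0,0,0]},
  ],
  newtons=40,
)

```text
t: 10.98
tcp_pos: [0.4997, 0.3318, -0.006]
tool_rot: [0.924, 0.383, 0.001, -0.0]
force: [0.4, 0.4, 4.3]
finger_gap: 0.549
```

>>> send_rows(
  motion=[
    {"gripper":36,"travel":[0,0,-10],"rotation":[0,0,0]},
    {"gripper":36,"travel":[0,0,-25],"rotation":[0,0,0]},
    {"gripper":36,"travel":[0,0,-35],"rotation":[0,0,0]},
    {"gripper":36,"travel":[0,0,-35],"rotation":[0,0,0]},
    {"gripper":36,"travel":[0,0,-30],"rotation":[0,0,0]},
    {"gripper":36,"travel":[-10,17,-5],"rotation":[0,0,0]},
    {"gripper":36,"travel":[-19,34,0],"rotation":[0,0,0]},
    {"gripper":36,"travel":[-19,34,0],"rotation":[0,0,0]},
    {"gripper":36,"travel":[-19,34,0],"rotation":[0,0,0]},
    {"gripper":36,"travel":[-19,34,0],"rotation":[0,0,0]},
    {"gripper":36,"travel":[-19,34,0],"rotation":[0,0,0]},
    {"gripper":36,"travel":[-19,34,0],"rotation":[0,0,0]},
  ],
)

```text
t: 11.98
tcp_pos: [0.5675, 0.0858, 0.1336]
tool_rot: [0.924, 0.383, -0.0, -0.0]
force: [0.6, -0.4, -1.5]
finger_gap: 0.546
```

>>> send_rows(
  motion=[
    {"gripper":36,"travel":[-19,34,0],"rotation":[0,0,0]},
    {"gripper":36,"travel":[-18,29,0],"rotation":[0,0,0]},
    {"gripper":36,"travel":[0,0,0],"rotation":[0,0,0]},
    {"gripper":36,"travel":[0,0,0],"rotation":[0,0,0]},
    {"gripper":36,"travel":[0,0,0],"rotation":[0,0,0]},
  ],
)

```text
t: 12.4
tcp_pos: [0.5854, 0.0172, 0.1333]
tool_rot: [0.924, 0.382, -0.001, -0.001]
force: [-0.4, 0.1, -1.4]
finger_gap: 0.547
```

```bash
python3 - <<'E'
from h import *
c=manip.calibration("wrist");im=manip.snapshot("wrist");s=manip.sense();print(s['t'],s['tcp_pos'],s['finger_gap'],rel((.5865,.017,-.005))[0])
b=cv2.resize(cv2.cvtColor(im,cv2.COLOR_RGB2BGR),(800,600))
for p in [(.5865,.017,.004),(.5965,-.0525,.06)]:cv2.drawMarker(b,tuple(int(v) for v in project(c,p)[0]/.7),(0,0,255),0,12,1)
cv2.imwrite("pics/w7.png",b)
E
```

```text
12.45 [0.5853 0.0179 0.1332] 0.5480437201017311 [  0.2923   1.7535 138.2431]
```

View pics/w7.png

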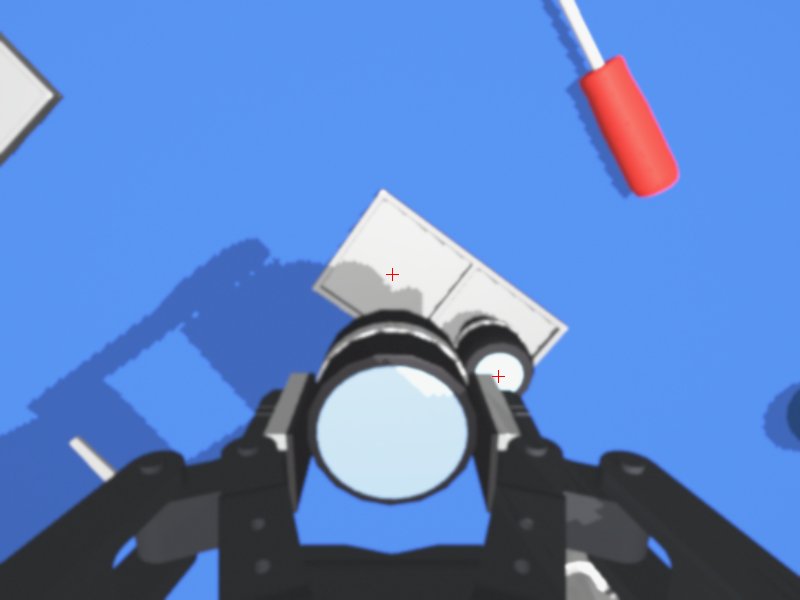

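The objective is held at (391,430). The eyepiece stands in its compartment with its lens at (498,372), and the target mark is centred in the free compartment.

>>> send_rows(
  motion=[
    {"gripper":36,"travel":[0,1.5,20],"rotation":[0,0,0]},
    {"gripper":36,"travel":[0,0,35],"rotation":[0,0,0]},
    {"gripper":36,"travel":[0,0,35],"rotation":[0,0,0]},
    {"gripper":36,"travel":[0,0,25],"rotation":[0,0,0]},
    {"gripper":36,"travel":[0,0,15],"rotation":[0,0,0]},
    {"gripper":36,"travel":[0,0,8],"rotation":[0,0,0]},
    {"gripper":36,"travel":[0,0,0],"rotation":[0,0,0]},
    {"gripper":36,"travel":[0,0,0],"rotation":[0,0,0]},
  ],
)

```text
t: 13.12
tcp_pos: [0.5875, 0.0173, -0.0042]
tool_rot: [0.923, 0.384, 0.0, 0.0]
force: [0.6, -0.0, -1.8]
finger_gap: 0.547
```

>>> send_rows(
  motion=[
    {"gripper":54,"travel":[0,0,0],"rotation":[0,0,0]},
    {"gripper":60,"travel":[0,0,0],"rotation":[0,0,0]},
    {"gripper":60,"travel":[0,0,0],"rotation":[0,0,0]},
    {"gripper":60,"travel":[0,0,0],"rotation":[0,0,0]},
    {"gripper":60,"travel":[0,0,-10],"rotation":[0,0,0]},
    {"gripper":60,"travel":[0,0,-30],"rotation":[0,0,0]},
    {"gripper":60,"travel":[0,0,-35],"rotation":[0,0,0]},
    {"gripper":60,"travel":[0,0,-35],"rotation":[0,0,0]},
    {"gripper":60,"travel":[0,0,-35],"rotation":[0,0,0]},
  ],
)

```text
t: 13.87
tcp_pos: [0.5871, 0.0158, 0.1427]
tool_rot: [0.924, 0.383, -0.0, -0.0]
force: [0.9, 0.3, -0.5]
finger_gap: 0.704
```

>>> send_rows(
  motion=[
    {"gripper":70,"travel":[0,0,0],"rotation":[0,0,-7]},
    {"gripper":70,"travel":[0,0,0],"rotation":[0,0,-7]},
    {"gripper":70,"travel":[0,0,0],"rotation":[0,0,-7]},
    {"gripper":70,"travel":[0,0,0],"rotation":[0,0,-7]},
    {"gripper":70,"travel":[0,0,0],"rotation":[0,0,-7]},
    {"gripper":70,"travel":[0,0,0],"rotation":[0,0,-7]},
    {"gripper":70,"travel":[0,0,0],"rotation":[0,0,-7]},
    {"gripper":70,"travel":[-18,-6,0],"rotation":[0,0,0]},
    {"gripper":70,"travel":[-36,-12,0],"rotation":[0,0,0]},
    {"gripper":70,"travel":[-36,-12,0],"rotation":[0,0,0]},
    {"gripper":70,"travel":[-36,-12,0],"rotation":[0,0,0]},
    {"gripper":70,"travel":[-36,-12,0],"rotation":[0,0,0]},
  ],
)

```text
t: 14.87
tcp_pos: [0.5444, -0.1509, 0.1415]
tool_rot: [0.682, 0.732, 0.0, 0.0]
force: [0.9, -0.5, -0.8]
finger_gap: 0.817
```

>>> send_rows(
  motion=[
    {"gripper":70,"travel":[-36,-12,0],"rotation":[0,0,0]},
    {"gripper":70,"travel":[-36,-12,0],"rotation":[0,0,0]},
    {"gripper":70,"travel":[-14,-6,0],"rotation":[0,0,0]},
    {"gripper":70,"travel":[0,0,0],"rotation":[0,0,0]},
    {"gripper":70,"travel":[0,0,0],"rotation":[0,0,0]},
  ],
)

```text
t: 15.28
tcp_pos: [0.5207, -0.2383, 0.1412]
tool_rot: [0.683, 0.731, 0.0, 0.0]
force: [1.0, -0.1, 0.1]
finger_gap: 0.818
```

```bash
python3 - <<'E'
from h import *
c=manip.calibration("wrist");im=manip.snapshot("wrist");s=manip.sense();print(s['t'],s['tcp_pos'],s['finger_gap'],rel((.520,-.237,0)),s['q'])
b=cv2.resize(cv2.cvtColor(im,cv2.COLOR_RGB2BGR),(800,600))
cv2.drawMarker(b,tuple(int(v) for v in project(c,(.52,-.237,.06))[0]/.7),(0,0,255),0,12,1)
cv2.imwrite("pics/w8.png",b)
E
```

```text
15.3333 [ 0.5208 -0.2371  0.141 ] 0.8216868968716226 (array([  0.1171,  -0.8615, 141.0034]), np.float64(3.9613668661085093), array([179.9858,  -0.03  ,  93.9614])) [-0.6228  0.5357  1.6274  0.0007  0.9787 -0.6923]
```

View pics/w8.png

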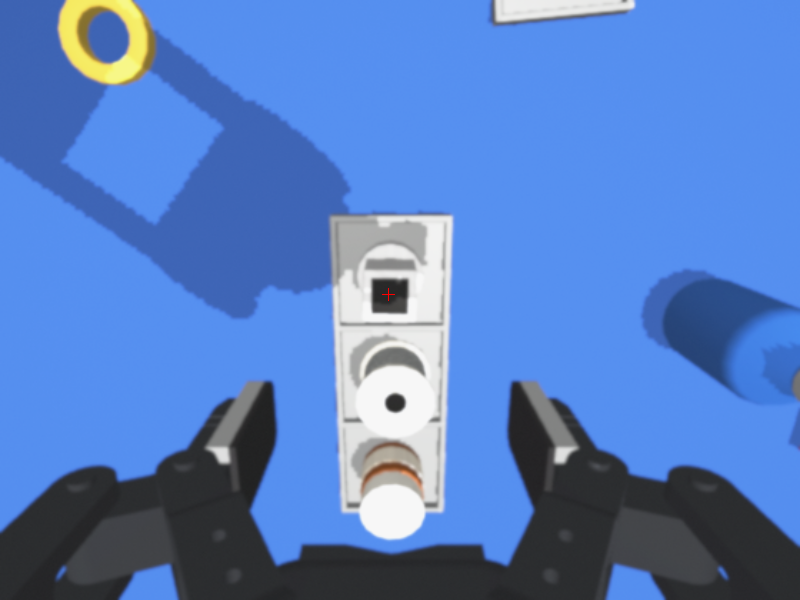

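The square nozzle's mouth is at (390,296), aligned with the jaws and 1 mm from the prediction. The reel (395,402) and jar (392,510) are the right parts and stay.

>>> send_rows(
  motion=[
    {"gripper":60,"travel":[0,0,20],"rotation":[0,0,0]},
    {"gripper":60,"travel":[0,0,35],"rotation":[0,0,0]},
    {"gripper":60,"travel":[0,0,35],"rotation":[0,0,0]},
    {"gripper":60,"travel":[0,0,30],"rotation":[0,0,0]},
    {"gripper":60,"travel":[0,0,12],"rotation":[0,0,0]},
    {"gripper":60,"travel":[0,0,5],"rotation":[0,0,0]},
    {"gripper":60,"travel":[0,0,0],"rotation":[0,0,0]},
  ],
)

```text
t: 15.92
tcp_pos: [0.5212, -0.2362, 0.003]
tool_rot: [0.681, 0.732, -0.0, -0.001]
force: [0.1, -0.3, -0.4]
finger_gap: 0.704
```

>>> send_rows(
  motion=[
    {"gripper":15,"travel":[0,0,0],"rotation":[0,0,0]},
    {"gripper":15,"travel":[0,0,0],"rotation":[0,0,0]},
    {"gripper":15,"travel":[0,0,0],"rotation":[0,0,0]},
    {"gripper":15,"travel":[0,0,0],"rotation":[0,0,0]},
    {"gripper":15,"travel":[0,0,0],"rotation":[0,0,0]},
    {"gripper":15,"travel":[0,0,0],"rotation":[0,0,0]},
    {"gripper":15,"travel":[0,0,0],"rotation":[0,0,0]},
  ],
  newtons=30,
)

```text
t: 16.5
tcp_pos: [0.5224, -0.2382, 0.0054]
tool_rot: [0.682, 0.731, 0.0, 0.002]
force: [-0.9, 0.5, 6.7]
finger_gap: 0.322
```

>>> send_rows(
  motion=[
    {"gripper":15,"travel":[0,0,-10],"rotation":[0,0,0]},
    {"gripper":15,"travel":[0,0,-30],"rotation":[0,0,0]},
    {"gripper":15,"travel":[0,0,-35],"rotation":[0,0,0]},
    {"gripper":15,"travel":[0,0,-35],"rotation":[0,0,0]},
    {"gripper":15,"travel":[0,0,-30],"rotation":[0,0,0]},
    {"gripper":15,"travel":[20,0.6,0],"rotation":[0,0,0]},
    {"gripper":15,"travel":[40,1.3,0],"rotation":[0,0,0]},
    {"gripper":15,"travel":[40,1.3,0],"rotation":[0,0,0]},
    {"gripper":15,"travel":[40,1.3,0],"rotation":[0,0,0]},
    {"gripper":15,"travel":[40,1.3,0],"rotation":[0,0,0]},
    {"gripper":15,"travel":[40,1.3,0],"rotation":[0,0,0]},
    {"gripper":15,"travel":[40,1.3,0],"rotation":[0,0,0]},
  ],
)

```text
t: 17.5
tcp_pos: [0.5106, 0.0242, 0.1443]
tool_rot: [0.682, 0.731, 0.0, 0.0]
force: [0.9, -0.3, -0.4]
finger_gap: 0.325
```

>>> send_rows(
  motion=[
    {"gripper":15,"travel":[40,1.3,0],"rotation":[0,0,0]},
    {"gripper":15,"travel":[40,1.3,0],"rotation":[0,0,0]},
    {"gripper":15,"travel":[40,1.3,0],"rotation":[0,0,0]},
    {"gripper":15,"travel":[40,1.3,0],"rotation":[0,0,0]},
    {"gripper":15,"travel":[40,1.3,0],"rotation":[0,0,0]},
    {"gripper":15,"travel":[40,1.3,0],"rotation":[0,0,0]},
    {"gripper":15,"travel":[40,1.3,0],"rotation":[0,0,0]},
    {"gripper":15,"travel":[28,1.3,0],"rotation":[0,0,0]},
    {"gripper":15,"travel":[0,0,0],"rotation":[0,0,0]},
    {"gripper":15,"travel":[0,0,0],"rotation":[0,0,0]},
  ],
)

```text
t: 18.33
tcp_pos: [0.4993, 0.3318, 0.1439]
tool_rot: [0.681, 0.733, 0.0, 0.0]
force: [0.0, -0.1, -0.6]
finger_gap: 0.319
```

```bash
python3 - <<'E'
from h import *
c=manip.calibration("wrist");im=manip.snapshot("wrist");s=manip.sense();print(s['t'],s['tcp_pos'],s['finger_gap'],rel((.5,.3305,.006)))
b=cv2.resize(cv2.cvtColor(im,cv2.COLOR_RGB2BGR),(800,600))
cv2.drawMarker(b,tuple(int(v) for v in project(c,(.5,.3305,.004))[0]/.7),(0,0,255),0,12,1)
cv2.imwrite("pics/w9.png",b)
E
```

```text
18.3833 [0.4993 0.3305 0.1438] 0.3202877958859919 (array([  0.0759,   0.7245, 137.765 ]), np.float64(4.109019255173719), array([-179.9774,    0.0424,   94.109 ]))
```

View pics/w9.png

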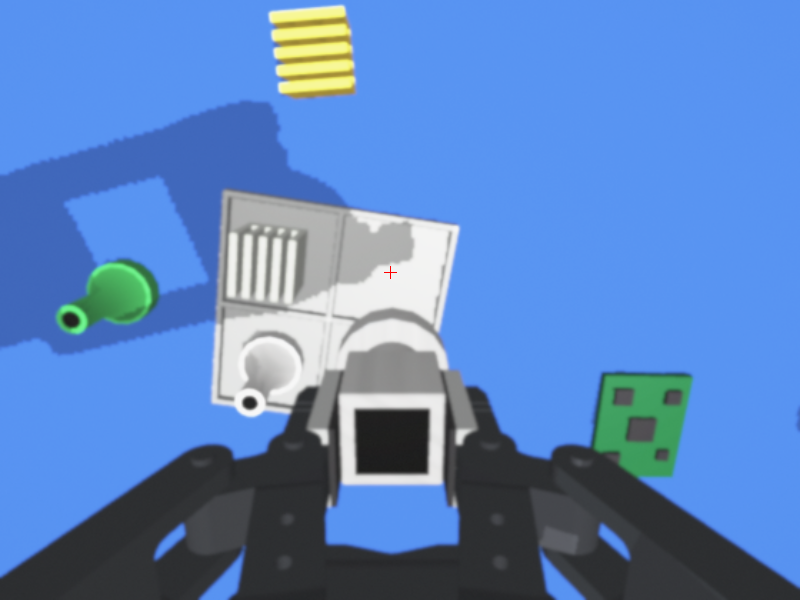

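The square nozzle is held upright at (392,440), and the target mark sits in the middle of the free compartment. The tapered nozzle is at (250,402).

>>> send_rows(
  motion=[
    {"gripper":15,"travel":[0,0,20],"rotation":[0,0,0]},
    {"gripper":15,"travel":[0,0,35],"rotation":[0,0,0]},
    {"gripper":15,"travel":[0,0,35],"rotation":[0,0,0]},
    {"gripper":15,"travel":[0,0,27],"rotation":[0,0,0]},
    {"gripper":15,"travel":[0,0,14],"rotation":[0,0,0]},
    {"gripper":15,"travel":[0,0,6.5],"rotation":[0,0,0]},
    {"gripper":15,"travel":[0,0,0],"rotation":[0,0,0]},
    {"gripper":15,"travel":[0,0,0],"rotation":[0,0,0]},
  ],
)

```text
t: 19.05
tcp_pos: [0.5006, 0.329, 0.0067]
tool_rot: [0.683, 0.731, 0.0, 0.0]
force: [1.0, 0.2, 0.5]
finger_gap: 0.322
```

>>> send_rows(
  motion=[
    {"gripper":33,"travel":[0,0,0],"rotation":[0,0,0]},
    {"gripper":42,"travel":[0,0,0],"rotation":[0,0,0]},
    {"gripper":44,"travel":[0,0,0],"rotation":[0,0,0]},
    {"gripper":44,"travel":[0,0,0],"rotation":[0,0,0]},
    {"gripper":44,"travel":[0,0,-10],"rotation":[0,0,0]},
    {"gripper":44,"travel":[0,0,-35],"rotation":[0,0,0]},
    {"gripper":44,"travel":[0,0,-35],"rotation":[0,0,0]},
    {"gripper":44,"travel":[0,0,-35],"rotation":[0,0,0]},
    {"gripper":44,"travel":[0,0,-25],"rotation":[0,0,0]},
    {"gripper":44,"travel":[0,0,0],"rotation":[0,0,0]},
  ],
)

```text
t: 19.88
tcp_pos: [0.5039, 0.3325, 0.153]
tool_rot: [0.682, 0.732, 0.006, 0.003]
force: [0.2, 0.2, 0.6]
finger_gap: 0.512
```

```bash
python3 - <<'E'
from h import *
s=manip.sense();print(s['t'],s['tcp_pos'],s['finger_gap'],rel((.4265,.2645,.012)))
E
```

```text
19.8833 [0.5039 0.3325 0.153 ] 0.5119052772660525 (array([-62.9288, -83.7585, 139.742 ]), np.float64(4.049569208540173), array([179.2912,  -0.2416,  94.0526]))
```

>>> send_rows(
  motion=[
    {"gripper":50,"travel":[-20,-26,0],"rotation":[0,0,0]},
    {"gripper":50,"travel":[-20,-26,0],"rotation":[0,0,0]},
    {"gripper":50,"travel":[-20,-25,0],"rotation":[0,0,0]},
    {"gripper":50,"travel":[0,0,0],"rotation":[0,0,0]},
    {"gripper":50,"travel":[0,0,0],"rotation":[0,0,0]},
    {"gripper":50,"travel":[0,0,0],"rotation":[0,0,0]},
  ],
)

```text
t: 20.38
tcp_pos: [0.4285, 0.2657, 0.1466]
tool_rot: [0.682, 0.731, 0.001, 0.0]
force: [0.9, -0.3, 0.2]
finger_gap: 0.584
```

```bash
python3 - <<'E'
from h import *
c=manip.calibration("wrist");im=manip.snapshot("wrist");s=manip.sense();print(s['t'],s['tcp_pos'],s['finger_gap'],rel((.4265,.2645,.012))[0],s['q'])
b=cv2.resize(cv2.cvtColor(im,cv2.COLOR_RGB2BGR),(800,600))
cv2.drawMarker(b,tuple(int(v) for v in project(c,(.4265,.2645,.066))[0]/.7),(0,0,255),0,12,1)
cv2.imwrite("pics/w10.png",b)
E
```

```text
20.4333 [0.429  0.266  0.1465] 0.5848062829978787 [ -1.4357  -2.9706 134.4804] [0.3332 0.448  1.7907 0.0002 0.9002 0.2629]
```

View pics/w10.png

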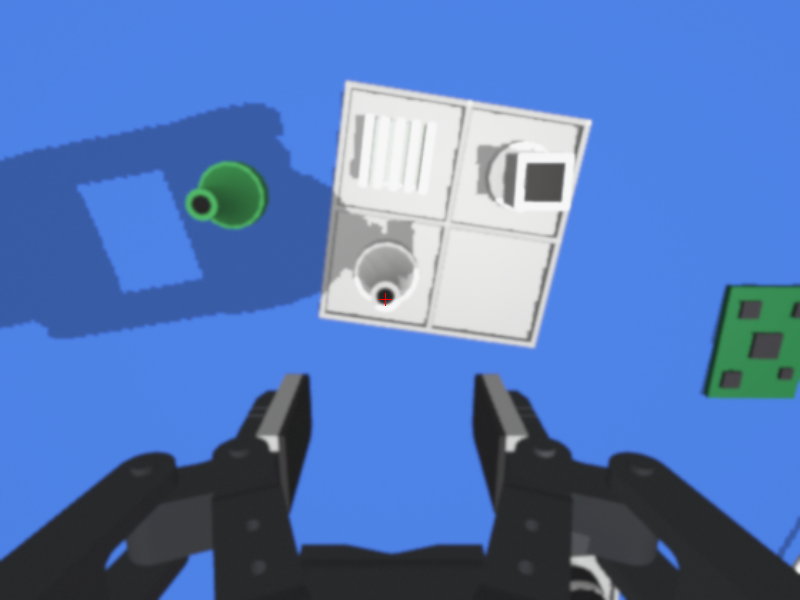

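The tapered nozzle's mouth is at (385,297), on the prediction. The square nozzle stands at (545,183) and the heat sink at (395,153).

>>> send_rows(
  motion=[
    {"gripper":46,"travel":[-1,-3,20],"rotation":[0,0,0]},
    {"gripper":46,"travel":[0,0,35],"rotation":[0,0,0]},
    {"gripper":46,"travel":[0,0,35],"rotation":[0,0,0]},
    {"gripper":46,"travel":[0,0,25],"rotation":[0,0,0]},
    {"gripper":46,"travel":[0,0,13],"rotation":[0,0,0]},
    {"gripper":46,"travel":[0,0,6],"rotation":[0,0,0]},
    {"gripper":46,"travel":[0,0,0],"rotation":[0,0,0]},
  ],
)

```text
t: 21.02
tcp_pos: [0.4249, 0.2644, 0.0105]
tool_rot: [0.682, 0.732, -0.001, -0.0]
force: [-1.0, -0.3, 0.5]
finger_gap: 0.538
```

>>> send_rows(
  motion=[
    {"gripper":5,"travel":[0,0,0],"rotation":[0,0,0]},
    {"gripper":5,"travel":[0,0,0],"rotation":[0,0,0]},
    {"gripper":5,"travel":[0,0,0],"rotation":[0,0,0]},
    {"gripper":5,"travel":[0,0,0],"rotation":[0,0,0]},
    {"gripper":5,"travel":[0,0,0],"rotation":[0,0,0]},
    {"gripper":5,"travel":[0,0,0],"rotation":[0,0,0]},
    {"gripper":5,"travel":[0,0,0],"rotation":[0,0,0]},
  ],
  newtons=30,
)

```text
t: 21.6
tcp_pos: [0.4254, 0.2645, 0.013]
tool_rot: [0.682, 0.731, 0.001, 0.001]
force: [-0.1, 0.9, 6.8]
finger_gap: 0.175
```

>>> send_rows(
  motion=[
    {"gripper":5,"travel":[0,0,-10],"rotation":[0,0,0]},
    {"gripper":5,"travel":[0,0,-30],"rotation":[0,0,0]},
    {"gripper":5,"travel":[0,0,-35],"rotation":[0,0,0]},
    {"gripper":5,"travel":[0,0,-35],"rotation":[0,0,0]},
    {"gripper":5,"travel":[0,0,-30],"rotation":[0,0,0]},
    {"gripper":5,"travel":[-20,2,0],"rotation":[0,0,0]},
    {"gripper":5,"travel":[-39,4.7,0],"rotation":[0,0,0]},
    {"gripper":5,"travel":[-39,4.7,0],"rotation":[0,0,0]},
    {"gripper":5,"travel":[-39,4.7,0],"rotation":[0,0,0]},
    {"gripper":5,"travel":[-39,4.7,0],"rotation":[0,0,0]},
    {"gripper":5,"travel":[-39,4.7,0],"rotation":[0,0,0]},
    {"gripper":5,"travel":[-39,4.7,0],"rotation":[0,0,0]},
  ],
)

```text
t: 22.6
tcp_pos: [0.4717, 0.0111, 0.1525]
tool_rot: [0.682, 0.731, -0.0, -0.0]
force: [1.1, 1.0, 0.1]
finger_gap: 0.172
```

>>> send_rows(
  motion=[
    {"gripper":5,"travel":[-39,4.7,0],"rotation":[0,0,0]},
    {"gripper":5,"travel":[-39,4.7,0],"rotation":[0,0,0]},
    {"gripper":5,"travel":[-39,4.7,0],"rotation":[0,0,0]},
    {"gripper":5,"travel":[-39,4.7,0],"rotation":[0,0,0]},
    {"gripper":5,"travel":[-39,4.7,0],"rotation":[0,0,0]},
    {"gripper":5,"travel":[-39,4.7,0],"rotation":[0,0,0]},
    {"gripper":5,"travel":[-19,2,0],"rotation":[0,0,0]},
    {"gripper":5,"travel":[0,0,0],"rotation":[0,0,0]},
    {"gripper":5,"travel":[0,0,0],"rotation":[0,0,0]},
  ],
)

```text
t: 23.35
tcp_pos: [0.5195, -0.2381, 0.1519]
tool_rot: [0.683, 0.731, 0.0, -0.001]
force: [0.0, 1.2, -1.2]
finger_gap: 0.174
```

```bash
python3 - <<'E'
from h import *
c=manip.calibration("wrist");im=manip.snapshot("wrist");s=manip.sense();print(s['t'],s['tcp_pos'],s['finger_gap'],rel((.5215,-.237,.0135))[0])
b=cv2.resize(cv2.cvtColor(im,cv2.COLOR_RGB2BGR),(800,600))
cv2.drawMarker(b,tuple(int(v) for v in project(c,(.5215,-.237,.004))[0]/.7),(0,0,255),0,12,1)
cv2.imwrite("pics/w11.png",b)
E
```

```text
23.4 [ 0.5191 -0.2366  0.1518] 0.17011454469313772 [ -0.8354   2.5938 138.2981]
```

View pics/w11.png

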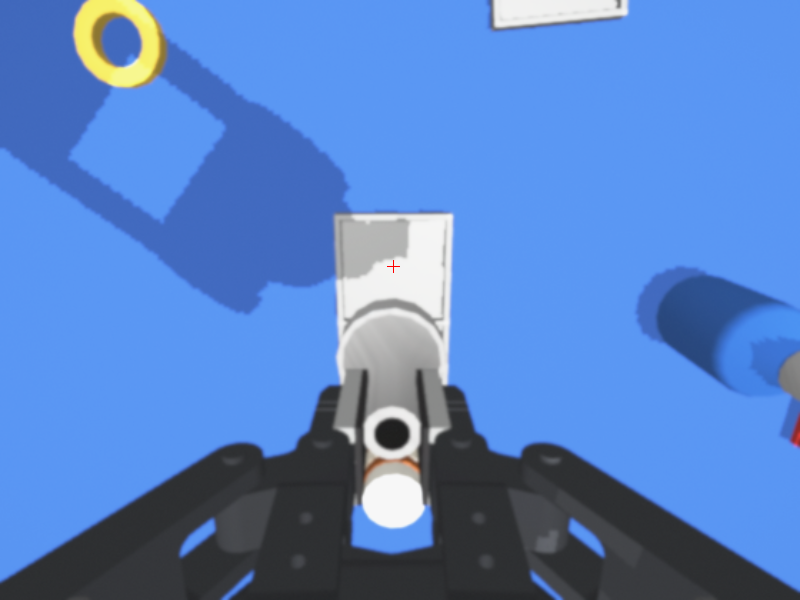

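The tapered nozzle is held upright with its mouth at (392,434), and the target mark is central in the free compartment.

>>> send_rows(
  motion=[
    {"gripper":5,"travel":[0,1.5,20],"rotation":[0,0,0]},
    {"gripper":5,"travel":[0,0,35],"rotation":[0,0,0]},
    {"gripper":5,"travel":[0,0,35],"rotation":[0,0,0]},
    {"gripper":5,"travel":[0,0,27],"rotation":[0,0,0]},
    {"gripper":5,"travel":[0,0,14],"rotation":[0,0,0]},
    {"gripper":5,"travel":[0,0,7],"rotation":[0,0,0]},
    {"gripper":5,"travel":[0,0,0],"rotation":[0,0,0]},
    {"gripper":5,"travel":[0,0,0],"rotation":[0,0,0]},
  ],
)

```text
t: 24.07
tcp_pos: [0.5217, -0.2357, 0.0145]
tool_rot: [0.681, 0.732, 0.0, -0.0]
force: [0.3, 0.3, -0.0]
finger_gap: 0.174
```

>>> send_rows(
  motion=[
    {"gripper":22,"travel":[0,0,0],"rotation":[0,0,0]},
    {"gripper":32,"travel":[0,0,0],"rotation":[0,0,0]},
    {"gripper":40,"travel":[0,0,0],"rotation":[0,0,0]},
    {"gripper":44,"travel":[0,0,0],"rotation":[0,0,0]},
    {"gripper":44,"travel":[0,0,-10],"rotation":[0,0,0]},
    {"gripper":44,"travel":[0,0,-35],"rotation":[0,0,0]},
    {"gripper":44,"travel":[0,0,-35],"rotation":[0,0,0]},
    {"gripper":44,"travel":[0,0,-35],"rotation":[0,0,0]},
    {"gripper":70,"travel":[-20,-10,-30],"rotation":[0,0,0]},
    {"gripper":85,"travel":[-35,-10,0],"rotation":[0,0,0]},
    {"gripper":85,"travel":[-35,-10,0],"rotation":[0,0,0]},
    {"gripper":85,"travel":[-35,-10,0],"rotation":[0,0,0]},
  ],
)

```text
t: 25.07
tcp_pos: [0.4907, -0.3662, 0.1614]
tool_rot: [0.681, 0.732, -0.0, 0.002]
force: [0.3, 0.4, -0.2]
finger_gap: 0.997
```

>>> send_rows(
  motion=[
    {"gripper":85,"travel":[-35,0,0],"rotation":[0,0,0]},
    {"gripper":85,"travel":[-35,0,0],"rotation":[0,0,0]},
    {"gripper":85,"travel":[-35,0,0],"rotation":[0,0,0]},
    {"gripper":85,"travel":[-35,0,0],"rotation":[0,0,0]},
    {"gripper":85,"travel":[-20,0,0],"rotation":[0,0,0]},
    {"gripper":85,"travel":[0,0,0],"rotation":[0,0,0]},
    {"gripper":85,"travel":[0,0,0],"rotation":[0,0,0]},
    {"gripper":85,"travel":[0,0,0],"rotation":[0,0,0]},
  ],
)

```text
t: 25.73
tcp_pos: [0.5015, -0.5231, 0.159]
tool_rot: [0.682, 0.732, 0.0, -0.001]
force: [-0.2, 0.8, -0.0]
finger_gap: 0.995
```

```bash
python3 - <<'E'
from h import *
s=manip.sense();print(s['t'],s['tcp_pos'],s['force'],s['q'])
t=manip.snapshot("top")[130:270,110:500];w=manip.snapshot("scene")[150:300,120:420]
a=cv2.resize(t,(800,287),interpolation=cv2.INTER_CUBIC);b=cv2.resize(w,(620,310),interpolation=cv2.INTER_CUBIC)
o=np.zeros((600,800,3),np.uint8);o[:287]=a;o[288:598,:620]=b
cv2.imwrite("pics/fin.png",cv2.cvtColor(o,cv2.COLOR_RGB2BGR))
E
```

```text
25.7333 [ 0.5015 -0.5231  0.159 ] [-0.1697  0.774  -0.023 ] [-0.9605  0.7105  1.1919  0.0005  1.2411 -1.0309]
```

View pics/fin.png

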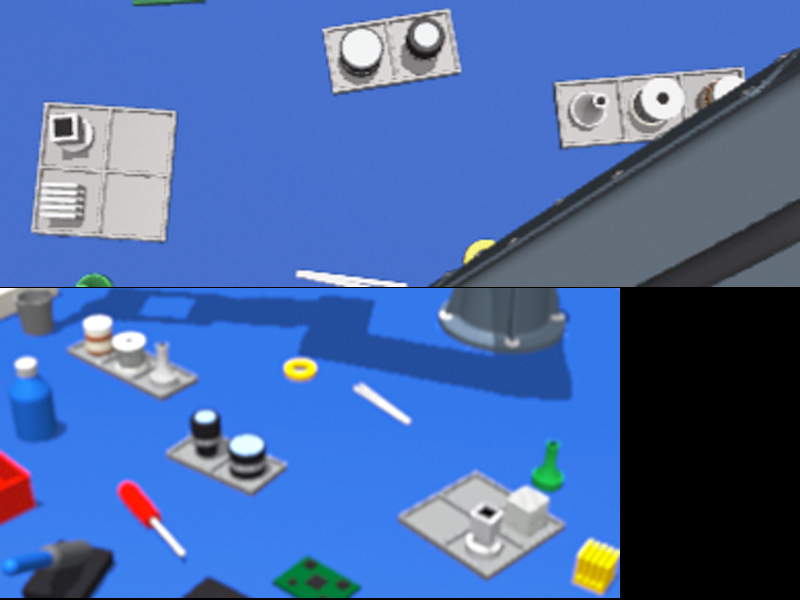

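Everything stands upright in its place: the objective and eyepiece at (360,50) and (425,35), the tapered nozzle, reel and jar at (590,108), (660,100) and (720,95), and the square nozzle and heat sink in stock. I'm handing the job in.

```bash
python3 -c "
from station import manip
print(manip.sign_off())"
```

```text
the job is handed in; nothing more can be done
None
```

Both kits are made up and the job is handed in at about 25.8 s of the 102 s allowed.

- **Two-compartment tray:** I put the eyepiece in first, then the objective lens.
- **Three-compartment tray:** The wrong part was the square nozzle. I returned it to the objective's old compartment in the stock tray, then put the tapered nozzle in its place.
- **Left alone:** I did not handle the heat sink, the solder reel, the flux jar or either look-alike.

**Last checks:** The final top and scene views show every part upright in a compartment of its own. The gripper was open and clear with about zero force. In the top view the arm hid part of the flux jar, but the scene view shows it standing. The final look was about 0.05 s before hand-in, so I did not watch the second after it.

**What disagreed:**
- **Finger ends:** The finger ends turned out to be about 30 mm behind the stated TCP at partial opening. The first close on the objective passed over its top without touching it, so I went about 26 mm deeper and gripped it properly.
- **Eyepiece grip:** For the same reason, the eyepiece was held only near its top rim, at a 37 mm reading on a 42 mm body. It still carried and set down correctly.
- **Forces:** The highest force I read was about 9 N, in readings at the end of each move and while looking, not continuously.

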